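# Drift a fume-extractor flange into line and fit its bolt

### The arm

A 6-joint arm with a two-finger parallel gripper is mounted at the origin on the work surface. World frame = base frame: x ahead of the robot, y to its left, z up, the work surface at z = 0. Lengths are in m, angles in rad, forces in N, time in s.
With the tool pointing down it reaches from about 0.325 to 0.775 m from the base axis. Payload 5.5 kg.
Tool frame: the origin (TCP) lies midway between the tips of the shut fingers; the grasp point (between the pads) lies 19 mm behind it; z points along the fingers, y is the line along which they close (so a half turn about z gives the same grasp; the last joint's range is limited). The gripper opens to 85 mm and grips with 20 to 120 N. Pads are 22 mm wide; open, the fingers measure 114 mm over their backs; the gripper's body (76 mm by 85 mm) begins 54 mm behind the grasp point. The pads swing forward as they close: fully open they stand 13 mm farther back than shut.
Start: joints at [-0.057, 0.091, 1.231, -0, 1.82, -0.057], TCP at [0.6, -0, 0.231] pointing down, gripper open.
Joint ranges: [-2.87, 2.87], [-0.86, 2.18], [0.17, 2.46], [-1.51, 4.65], [0.06, 2.69], [-2.65, 2.65]. Speed limits (rad/s): [2.57, 2.57, 3.01, 3.14, 3.14, 3.14].

### API

Orientations are given as a 3x3 rotation matrix whose columns are the frame's x, y, z axes.
In Python, from bench import get_state, read_camera, camera_info, sign_off, spot_in, masks_of, landmark_of gives the robot as it stands.
- The arm moves only by the tool jog_arm, never from a script. Its argument "increments" is a list of rows, each an object with "dp": the shift along the tool's x, y, z in mm, a list of three; "rotation": the turn, a rotation vector about the tool's x, y, z in degrees, a list of three. A call has 1 to 12 rows; each row is the pose to reach, as a shift and turn from the pose commanded when the call began, along the tool's axes at that moment; what a row does not reach only later rows make up. A row lasts 1/10 s, in which the tool goes at most 50 mm and 8.59 degrees, less where a joint would pass 70% of its speed; a pose out of reach is approached as far as the arm can. A call with a gripper value outside its range is refused whole. "hand" is the opening, from -1 (shut) to 1 (fully open), set as the call begins (left out, the last holds). The fingers move at their own pace and stop on an object; "squeeze" is the grip in N (left out, the last holds). Time passes only in rows, so rows that repeat a pose let the fingers close. It gives the time, the measured TCP pose, the force and the opening at its end, in the units of the state.
- get_state(): the state, without advancing time (a new reading comes with each control period).
- read_camera(name): name is "scene" or "side" or "wrist"; returns the picture (420x560x3 uint8, red, green, blue); there is no depth.
- camera_info(name): a dict with "K" (3x3 intrinsics, pixels), "dist" ([k1, k2, p1, p2, k3] as OpenCV has them; the pictures are not rectified), "cam_to_world" (4x4, takes a point from camera to world coordinates). Camera axes: x right, y up, looking along -z (the intrinsics and any distortion apply to the point x, -y, -z); pixel columns grow to the right and rows downward; lengths in m; the calibration is good to about 2 mm. A picture is of the moment at which its call begins: read the wrist's pose just before it. camera_info takes no time and is no camera call; for the wrist camera it gives the pose at the moment of the call.
- sign_off(): hands the job in, once; it reports no verdict.
Trained networks look in the newest picture that a camera, given by its name, has taken for a name from the list of things; names that differ only in an ending like _2 or _b are one class to them, and where a whole thing is asked for, a point or a joint stands for the part that bears it (a point fixed in the world has none). Each returns a list of dicts, best first, with "p" (0 to 1); they miss things now and then, are a little off and sometimes report something else, mostly with a low value. They report only what shows in the picture. A call takes as long as a camera call. They do not tell look-alikes from the thing itself.
- spot_in(camera, target): "rect" ([left, top, width, height] in pixels, round what is visible of it).
- masks_of(camera, target): "mask" (420x560 bool, what is visible of it) and "rect" ([left, top, width, height] in pixels, round what is visible of it).
- landmark_of(camera, target): "centre" ([row, column] in pixels: a listed point, or the origin of a listed thing).
The state is a dict: "clock": time; "q": joint angles; "qd": joint speeds; "tau": joint torques, N m; "tool_pos": TCP position; "ee_rot": TCP orientation; "contact_force": force on the tool from outside, world axes, zero at the start; "wrist_torque": the same for the moment, N m; "opening": finger opening in m.
Only numpy, scipy, OpenCV 4.12 (cv2) and the standard library are available. Lean on these libraries where they do the work, as an engineer would, in place of code of your own. Each camera call takes 0.05 s, during which the arm holds its last target. There are 200 camera calls.

### The job

The flange on the fume-extractor's pedestal has snapped several millimetres out of line, to one side or the other, and its spring will push it out again. Work the red-handled drift pin down through the red-ringed hole, feeling your way, until it draws the flange into line, and lean on it with a firm, steady push of about 18 N, without forcing it, so that its collar seats flat on the flange. Leave it standing there to hold the flange, then fit the dark-headed bolt fully home in the other hole without forcing it either, let go of both, and leave the punch, the solder spool, the screwdriver and the wrench alone.

Things in the scene. Friction and masses are not known exactly. Their poses are not given: they have to be found in the camera images.
- pedestal: Fixed grey block, 110 (its x) x 180 (its y) x 55 mm high, with dark guide strips on its long sides up to 62 mm; origin at the centre of its underside. On top lies the aluminium flange, 94 x 156 x 8 mm, top face 63 mm above the bench, with a black round boss (58 mm across, 22 mm high) in the middle and two holes 60 mm either side of its centre along y, a red ring round the one at +y.
- pedestal_hole_drift (a point): Centre of the pedestal's 16 mm through hole at its top face (55 mm above the bench, just under the flange), 60 mm from the pedestal's centre along its +y. The flange's red-ringed 16 mm hole lies over it, off by as much as the flange is out of line. The flange only slides along the pedestal's y, up to 7.5 mm either way; its place is not measured: see or feel it.
- pedestal_hole_bolt (a point): Centre of the pedestal's 16 mm through hole for the bolt at its top face (55 mm above the bench), 60 mm from the pedestal's centre along its -y; the flange's plain 16 mm hole lies over it. An over-centre spring (0 N in line, 8 N at either end) holds the flange 7.5 mm out, at one end of its travel or the other, and pushes it out again if let go; very rarely it is found balanced nearly in line.
- drift: Drift pin, 120 g, upright in the rack. Origin on its axis at its collar's underside, z up. Above: steel collar 26 mm across, 6 mm high, then round red handle 20 mm across up to z = 50 mm. Below: 15 mm cylinder to z = -16 mm, tapering to a 7 mm flat tip at z = -50 mm. With the flange 7.5 mm out, the tip passes both holes only if it starts midway between their centres, within about 1 mm.
- bolt: Bolt standing upright in the rack. Origin on its axis at the underside of its head, z up. Dark round head 24 mm across and 34 mm high with a brass dot on top; below it a plain (no thread) shank 14 mm across, with its last 4 mm narrowing to 9 mm, foot at z = -26 mm. About 90 g. It just drops in, without turning.
- rack: Fixed wooden tool rack, 210 (its x) x 56 x 60 mm high, three 18 mm through holes in a row along its x at -75, 0 and 75 mm; drift, bolt and punch stand in them in any order, resting with collar or head on its top. Origin at the centre of its underside.
- punch: Blue-handled centre punch standing in the rack (collar 24 mm, handle 18 mm across, 44 mm above the rack). Leave alone. Origin at its collar's underside.
- spool: Solder spool on the bench, 60 mm across, 40 mm high. Leave alone. Origin at its underside.
- screwdriver: Red screwdriver lying beyond the pedestal. Leave alone.
- wrench: Steel wrench lying on the bench. Leave alone.
There are look-alikes about, which are no part of the job. There is more than one size of the bolt; the job needs the smaller. What is shaped like the drift but white is not meant.

How it is judged:
On the way, in this order (a step that is already met when the one before it is completed fails the run):
1. the drift pin's collar is pressed flat on the flange (within 2 mm) with more than 10 N, in the middle of its pedestal hole (within 3 mm) (z of drift in the frame of pedestal_hole_drift below 0.01 m and horizontal distance between drift and pedestal_hole_drift below 0.003 m and angle between drift's own z axis and vertical below 0.09 rad and contact force between drift and pedestal above 10 N), for 0.15 s.
2. the bolt is fully home in the other hole while the drift still holds the flange (z of bolt in the frame of pedestal_hole_bolt below 0.01 m and horizontal distance between bolt and pedestal_hole_bolt below 0.003 m and angle between each of bolt, drift's own z axis and vertical below 0.09 rad and z of drift in the frame of pedestal_hole_drift below 0.011 m and horizontal distance between drift and pedestal_hole_drift below 0.003 m), for 0.2 s.
At the end, for the whole second after the job is handed in: Drift pin in the red-ringed hole with its collar within 3 mm of the flange's top, bolt in the other hole with its head within 2 mm of it, each upright within about 5 degrees and within 3 mm of the axis of its pedestal hole (which leaves the flange in line), everything released and at rest (all of step 2 and linear speed of each of drift, bolt below 0.02 m/s); the robot touches nothing.
It fails at once if the drift pin is forced: more than 55 N of contact force in all on the pedestal with its flange (contact force between drift and pedestal above 55 N).
It fails at once if the bolt is forced: more than 55 N of contact force in all on the pedestal with its flange (contact force between bolt and pedestal above 55 N).
It fails at once if the punch, spool, screwdriver or wrench is moved by more than 20 mm (distance of any of punch, spool, screwdriver, wrench from where it was at the start of the episode above 0.02 m).
It also fails if it takes over 64 s, if anything falls off the work surface, if the arm or the gripper's body presses on something with over 40 N, if the wrist force passes 120 N, or if a joint passes its speed limit or range.

## Working session

There is one attempt and no reset: what is moved stays moved. The work goes in short steps, Python scripts to look and compute and a tool call to move; the robot and the scene stay as the last step left them, time stands still between calls to the robot, and variables do not carry over. Pictures are saved under pics/ and viewed, on a budget of 10 in all, crops included, one or two more only if the job needs it, and the job is handed in when it is done.

Besides the shell and the picture viewer there is one more tool, called by a JSON object that holds its "fn" and its "kwargs", one argument or row to a line. jog_arm: Moves the arm, as the interface text tells. Its arguments: {"type":"object","properties":{"increments":{"type":"array"},"hand":{"type":"number"},"squeeze":{"type":"number"}},"required":["increments"]}

```bash
ls; mkdir -p pics; cat > h.py <<'E'
import numpy as np, cv2
from bench import *
def save(n,f,im=None):
    im=read_camera(n) if im is None else im
    cv2.imwrite('pics/'+f,im[:,:,::-1]); return im
def ray(n,rc,info=None):
    c=info or camera_info(n); K=np.array(c['K']);d=np.array(c['dist']);T=np.array(c['cam_to_world'])
    u=cv2.undistortPoints(np.array([[[rc[1],rc[0]]]],float),K,d)[0,0]
    v=T[:3,:3]@np.array([u[0],-u[1],-1.]); return T[:3,3],v
def at(n,rc,z,info=None):
    o,v=ray(n,rc,info); return o+v*(z-o[2])/v[2]
def proj(n,p,info=None):
    c=info or camera_info(n); T=np.linalg.inv(np.array(c['cam_to_world'])); q=T[:3,:3]@np.array(p)+T[:3,3]
    r=cv2.projectPoints(np.array([[q[0],-q[1],-q[2]]]),np.zeros(3),np.zeros(3),np.array(c['K']),np.array(c['dist']))[0][0,0]
    return r[::-1]
E
python3 - <<'E'
from h import *
np.set_printoptions(precision=4,suppress=True)
a=save('scene','scene.png'); b=save('side','side.png')
cv2.imwrite('pics/both.png',np.hstack([a,b])[:,:,::-1]) 
for n in ['scene','side']:
    print(n,camera_info(n)['cam_to_world'])
    for t in ['pedestal','pedestal_hole_drift','pedestal_hole_bolt','drift','bolt','punch','rack']:
        print(t,[(np.round(x['centre']),round(x['p'],2)) for x in landmark_of(n,t)])
print(get_state())
E
```

```text
pics
scene [[ 0.6215 -0.4254  0.6579  1.3786]
 [ 0.7834  0.3476 -0.5153 -0.673 ]
 [-0.0095  0.8356  0.5492  0.7599]
 [ 0.      0.      0.      1.    ]]
pedestal [(array([209., 319.]), 0.92)]
pedestal_hole_drift [(array([188., 338.]), 0.91)]
pedestal_hole_bolt [(array([195., 299.]), 0.61), (array([210., 425.]), 0.48)]
drift [(array([221., 204.]), 0.62), (array([211., 201.]), 0.44)]
bolt [(array([268., 197.]), 0.61), (array([258., 224.]), 0.58), (array([238., 221.]), 0.54)]
punch [(array([251., 240.]), 0.69)]
rack [(array([258., 222.]), 0.82)]
side [[ 0.8968  0.2545 -0.362   0.1225]
 [-0.4422  0.4854 -0.7542 -0.8584]
 [-0.0162  0.8364  0.5478  0.7061]
 [ 0.      0.      0.      1.    ]]
pedestal [(array([221., 264.]), 0.9)]
pedestal_hole_drift []
pedestal_hole_bolt [(array([210., 262.]), 0.67)]
drift [(array([279., 307.]), 0.72), (array([282., 265.]), 0.55)]
bolt [(array([221., 264.]), 0.75), (array([298., 373.]), 0.73), (array([273., 339.]), 0.7), (array([282., 307.]), 0.3)]
punch []
rack [(array([292., 336.]), 0.58)]
{'clock': 0.8, 'q': array([-0.0567,  0.0911,  1.2307,  0.    ,  1.8198, -0.0567]), 'qd': array([ 0.0005, -0.001 , -0.0004, -0.0013, -0.0003, -0.0001]), 'tau': array([ -0.0005, -45.8422, -41.8063,  -0.0002,   0.0006,   0.    ]), 'tool_pos': array([0.6   , 0.    , 0.2312]), 'ee_rot': array([[ 0.    ,  1.    , -0.0001],
       [ 1.    , -0.    ,  0.0001],
       [ 0.0001, -0.0001, -1.    ]]), 'contact_force': array([-0.4693,  0.01  , -0.0563]), 'wrist_torque': array([ 0.0396, -0.0058,  0.0693]), 'opening': 0.08546488570755836}
```

View pics/scene.png

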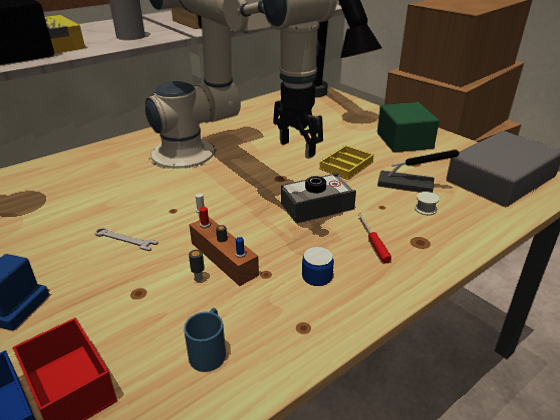

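View pics/side.png

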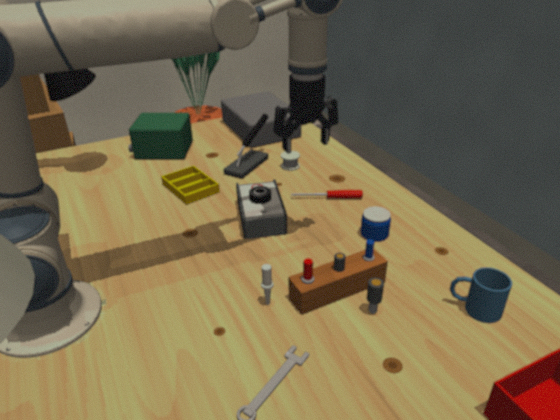

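The scene view shows the rack, with the red drift at about (215,204), the dark bolt at (232,221) and the blue punch at (245,240). The pedestal's red ring is near (183,335). A white drift and a larger bolt stand loose beside the rack. Next I localise these and plan a closer look with the wrist camera.

```bash
python3 - <<'E'
from h import *
np.set_printoptions(precision=4,suppress=True)
print('drift',at('scene',(222,204),.06),at('side',(279,307),.06))
print('bolt',at('scene',(238,221),.06),at('side',(270,339),.06))
print('punch',at('scene',(252,240),.06),at('side',(258,369),.06))
print('ped dr',at('scene',(183,335),.063)); print('boss top',at('scene',(179,316),.085),at('side',(189,260),.085))
print('ped bolt',at('scene',(195,299),.063),at('side',(210,262),.063))
print('wristcam',camera_info('wrist'))
E
```

```text
drift [ 0.481 -0.202  0.06 ] [ 0.4939 -0.2041  0.06  ]
bolt [ 0.5643 -0.2053  0.06  ] [ 0.5666 -0.2097  0.06  ]
punch [ 0.637  -0.2005  0.06  ] [ 0.6448 -0.2051  0.06  ]
ped dr [0.5543 0.1831 0.063 ]
boss top [0.5313 0.1308 0.085 ] [0.5423 0.1333 0.085 ]
ped bolt [0.5385 0.0631 0.063 ] [0.5189 0.0715 0.063 ]
wristcam {'K': array([[328.3956,   0.    , 278.7218],
       [  0.    , 328.3956, 207.6243],
       [  0.    ,   0.    ,   1.    ]]), 'dist': array([-0.0643,  0.    ,  0.    ,  0.    ,  0.    ]), 'cam_to_world': array([[ 1.    ,  0.0004,  0.0002,  0.5999],
       [-0.0004,  0.9505,  0.3107,  0.0801],
       [-0.0001, -0.3107,  0.9505,  0.3736],
       [ 0.    ,  0.    ,  0.    ,  1.    ]])}
```

{"fn": "jog_arm", "kwargs": {
  "increments": [
    {"dp": [50, -20, 0], "rotation": [0, 0, 0]},
    {"dp": [95, -40, 0], "rotation": [0, 0, 0]},
    {"dp": [130, -60, 0], "rotation": [0, 0, 0]},
    {"dp": [130, -60, 0], "rotation": [0, 0, 0]},
    {"dp": [130, -60, 0], "rotation": [0, 0, 0]}
  ]
}}

```text
clock: 1.3
tool_pos: [0.5398, 0.1307, 0.2317]
ee_rot: [[-0.002, 1.0, 0.001], [1.0, 0.002, -0.0], [-0.0, 0.001, -1.0]]
contact_force: [0.5, -0.5, -0.3]
opening: 0.0854
```

```bash
python3 - <<'E'
from h import *
np.set_printoptions(precision=4,suppress=True)
import json
i=camera_info('wrist'); print(i['cam_to_world']); a=save('wrist','w1.png')
np.save('T1.npy',i['cam_to_world'])
for t,z in [('pedestal_hole_drift',.055),('pedestal_hole_bolt',.055),('pedestal',0)]:
    for x in landmark_of('wrist',t): print(t,np.round(x['centre']),round(x['p'],2),at('wrist',x['centre'],z,i))
c=proj('wrist',(.538,.13,.063),i); print(c)
r,q=int(c[0]),int(c[1]); print(get_state()['tool_pos'])
E
```

```text
[[ 1.     -0.0013 -0.0012  0.5394]
 [ 0.0016  0.9504  0.311   0.2108]
 [ 0.0008 -0.311   0.9504  0.3739]
 [ 0.      0.      0.      1.    ]]
pedestal_hole_drift [126. 296.] 0.86 [0.5563 0.1884 0.055 ]
pedestal_hole_bolt [236. 262.] 0.76 [0.522  0.0755 0.055 ]
pedestal [170. 277.] 0.57 [0.538  0.1345 0.    ]
[187.2223 276.9451]
[0.5405 0.1288 0.231 ]
```

View pics/w1.png

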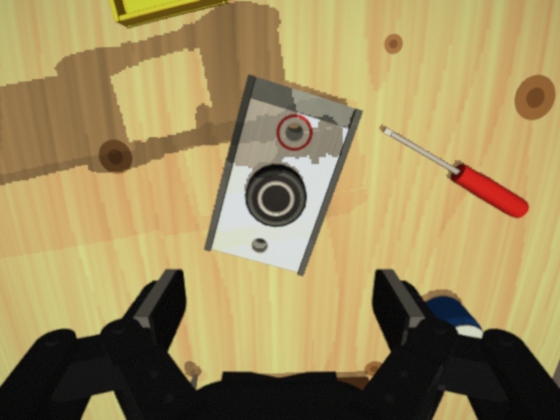

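The wrist view shows the pedestal with its yellow-free end face at the top. The flange is pushed toward -y: there is a wide gap at the top (rows 75-110) and almost none at the bottom. The ring is at (132,295) and the plain hole at (244,260). Next I measure corners and ring precisely.

```bash
python3 - <<'E'
from h import *
np.set_printoptions(precision=4,suppress=True)
i=camera_info('wrist'); i['cam_to_world']=np.load('T1.npy')
a=cv2.imread('pics/w1.png'); 
z=cv2.resize(a[65:285,190:380],None,fx=2.7,fy=2.7,interpolation=cv2.INTER_CUBIC); cv2.imwrite('pics/w1z.png',z)
b,g,r=[a[...,k].astype(int) for k in range(3)]
m=((r>g+50)&(r>b+50)).astype(np.uint8); m[:, :270]=0;m[:,320:]=0;m[:105]=0;m[160:]=0
ys,xs=np.nonzero(m); e=cv2.minEnclosingCircle(np.c_[xs,ys].astype(np.float32)); print(e)
f=cv2.fitEllipse(cv2.convexHull(np.c_[xs,ys].astype(np.float32))); print(f)
print('ring',at('wrist',f[0][::-1],.063,i))
for c in [(75,250),(110,361),(249,206),(274,302)]: print(c,at('wrist',c,.062,i))
C=np.mean([at('wrist',c,.062,i) for c in [(75,250),(110,361),(249,206),(274,302)]],0);print(C)
E
```

```text
((294.2198791503906, 131.91368103027344), 18.22214126586914)
((294.11968994140625, 131.93995666503906), (35.30619812011719, 36.277503967285156), 26.155363082885742)
ring [0.554  0.1831 0.063 ]
(75, 250) [0.514  0.2331 0.062 ]
(110, 361) [0.6153 0.2032 0.062 ]
(249, 206) [0.4637 0.063  0.062 ]
(274, 302) [0.5649 0.0338 0.062 ]
[0.5395 0.1333 0.062 ]
```

View pics/w1z.png

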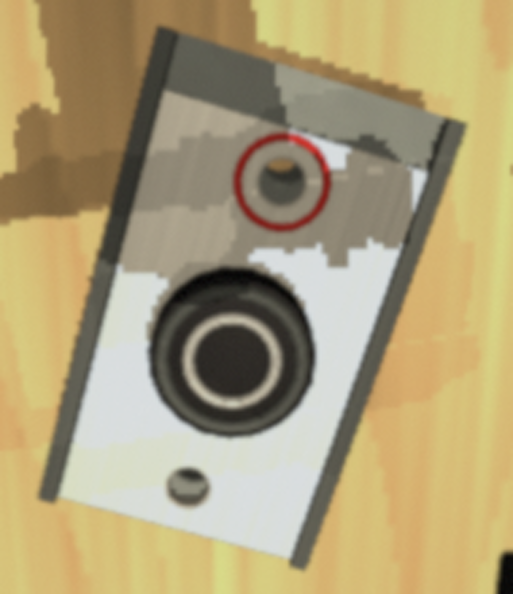

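{"fn": "jog_arm", "kwargs": {
  "increments": [
    {"dp": [-40, -6, 0], "rotation": [0, 0, -8]},
    {"dp": [-85, -13, 0], "rotation": [0, 0, -16]},
    {"dp": [-130, -20, 0], "rotation": [0, 0, -24]},
    {"dp": [-175, -27, 0], "rotation": [0, 0, -32]},
    {"dp": [-220, -34, 0], "rotation": [0, 0, -40]},
    {"dp": [-265, -42, 0], "rotation": [0, 0, -48]},
    {"dp": [-305, -48, 0], "rotation": [0, 0, -56]},
    {"dp": [-333, -53, 0], "rotation": [0, 0, -64]},
    {"dp": [-333, -53, 0], "rotation": [0, 0, -72]},
    {"dp": [-333, -53, 0], "rotation": [0, 0, -73.6]},
    {"dp": [-333, -53, 0], "rotation": [0, 0, -73.6]},
    {"dp": [-333, -53, 0], "rotation": [0, 0, -73.6]}
  ],
  "hand": 0.4
}}

```text
clock: 2.7
tool_pos: [0.4871, -0.2028, 0.2313]
ee_rot: [[-0.959, 0.285, 0.0], [0.285, 0.959, 0.0], [0.0, 0.0, -1.0]]
contact_force: [1.3, -0.0, -0.2]
opening: 0.0597
```

```bash
python3 - <<'E'
from h import *
np.set_printoptions(precision=4,suppress=True)
i=camera_info('wrist'); np.save('T2.npy',i['cam_to_world']); a=save('wrist','w2.png')
s=get_state(); print(s['tool_pos'],s['q'][5],s['opening']); print(s['ee_rot'])
print(i['cam_to_world'])
for t,z in [('drift',.06),('bolt',.06),('punch',.06),('rack',0)]:
    for x in landmark_of('wrist',t): print(t,np.round(x['centre']),round(x['p'],2),at('wrist',x['centre'],z,i))
E
```

```text
[ 0.4872 -0.2026  0.2313] -1.7416240920036987 0.06005685543156545
[[-0.9589  0.2838  0.0001]
 [ 0.2838  0.9589  0.    ]
 [-0.0001  0.     -1.    ]]
[[ 0.2852 -0.9108 -0.2985  0.4103]
 [ 0.9585  0.2713  0.0879 -0.18  ]
 [ 0.0009 -0.3112  0.9503  0.3736]
 [ 0.      0.      0.      1.    ]]
drift [188. 278.] 0.95 [ 0.4894 -0.2039  0.06  ]
drift [104. 287.] 0.81 [ 0.4154 -0.1734  0.06  ]
bolt [287. 233.] 0.63 [ 0.5825 -0.2836  0.06  ]
bolt [257. 298.] 0.58 [ 0.5676 -0.2048  0.06  ]
punch [316. 315.] 0.69 [ 0.6452 -0.206   0.06  ]
punch [259. 301.] 0.39 [ 0.5707 -0.2029  0.06  ]
rack [234. 296.] 0.79 [ 0.5656 -0.2043  0.    ]
```

View pics/w2.png

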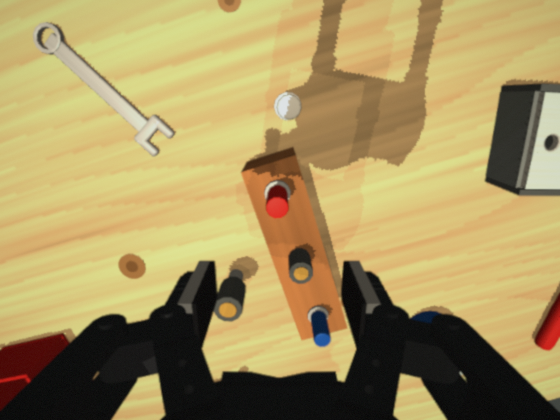

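The wrist view shows the red drift at (190,278), the rack bolt at (265,300), the punch at (325,320), and the loose bolt and white drift outside the rack.

```bash
python3 - <<'E'
from h import *
np.set_printoptions(precision=4,suppress=True)
i=camera_info('wrist'); i['cam_to_world']=np.load('T2.npy')
a=cv2.imread('pics/w2.png').astype(int); b,g,r=[a[...,k] for k in range(3)]
m=((r>g+110)&(r>b+100)); m[:170]=0;m[225:]=0;m[:,:250]=0;m[:,305:]=0
ys,xs=np.nonzero(m); print(xs.min(),xs.max(),ys.min(),ys.max())
# bottom cap of the blob: fit circle centre from lowest rows
n,l,st,c=cv2.connectedComponentsWithStats(m.astype(np.uint8)); k=1+np.argmax(st[1:,4]); print(st[k])
print('pred',proj('wrist',(.4894,-.2039,.11),i),proj('wrist',(.4894,-.2039,.06),i))
rad=328*.010/.27; cy=st[k][1]+st[k][3]-rad; print(rad,cy,at('wrist',(cy,277.5),.11,i))
# brass dot of rack bolt: z .094
m=((r>150)&(g>90)&(g<190)&(b<90)).astype(np.uint8); m[:255]=0;m[285:]=0;m[:,:285]=0;m[:,320:]=0
ys,xs=np.nonzero(m);print(len(xs),np.median(ys),np.median(xs),at('wrist',(np.median(ys),np.median(xs)),.094,i))
E
```

```text
266 287 197 217
[266 197  22  21 377]
pred [203.4591 277.9617] [188.2902 278.0281]
12.148148148148149 205.85185185185185 [ 0.4913 -0.2049  0.11  ]
544 274.0 304.0 [ 0.5695 -0.2017  0.094 ]
```

{"fn": "jog_arm", "kwargs": {
  "increments": [
    {"dp": [-3.7, -0.8, 45], "rotation": [0, 0, 0]},
    {"dp": [-3.7, -0.8, 90], "rotation": [0, 0, 0]},
    {"dp": [-3.7, -0.8, 130], "rotation": [0, 0, 0]},
    {"dp": [-3.7, -0.8, 154], "rotation": [0, 0, 0]},
    {"dp": [-3.7, -0.8, 154], "rotation": [0, 0, 0]},
    {"dp": [-3.7, -0.8, 154], "rotation": [0, 0, 0]}
  ]
}}

```text
clock: 3.55
tool_pos: [0.4906, -0.2047, 0.078]
ee_rot: [[-0.959, 0.282, 0.0], [0.282, 0.959, -0.0], [-0.0, -0.0, -1.0]]
contact_force: [0.6, -0.8, 0.4]
opening: 0.0597
```

{"fn": "jog_arm", "kwargs": {
  "increments": [
    {"dp": [0, 0, 0], "rotation": [0, 0, 0]},
    {"dp": [0, 0, 0], "rotation": [0, 0, 0]},
    {"dp": [0, 0, 0], "rotation": [0, 0, 0]},
    {"dp": [0, 0, 0], "rotation": [0, 0, 0]},
    {"dp": [0, 0, 0], "rotation": [0, 0, 0]},
    {"dp": [0, 0, 0], "rotation": [0, 0, 0]}
  ],
  "hand": -1,
  "squeeze": 80
}}

```text
clock: 4.15
tool_pos: [0.4912, -0.2054, 0.0794]
ee_rot: [[-0.959, 0.282, 0.003], [0.282, 0.959, -0.002], [-0.003, -0.001, -1.0]]
contact_force: [-1.3, -0.7, 6.8]
opening: 0.0179
```

{"fn": "jog_arm", "kwargs": {
  "increments": [
    {"dp": [0, 0, -45], "rotation": [0, 0, 0]},
    {"dp": [0, 0, -90], "rotation": [0, 0, 0]},
    {"dp": [5, 40, -105], "rotation": [0, 0, 0]},
    {"dp": [11, 88, -105], "rotation": [0, 0, 0]},
    {"dp": [17, 136, -105], "rotation": [0, 0, 0]},
    {"dp": [23, 184, -105], "rotation": [0, 0, 0]},
    {"dp": [29, 232, -105], "rotation": [0, 0, 0]},
    {"dp": [35, 280, -105], "rotation": [0, 0, 0]},
    {"dp": [42, 328, -105], "rotation": [0, 0, 0]},
    {"dp": [47, 370, -105], "rotation": [0, 0, 0]},
    {"dp": [50, 394, -105], "rotation": [0, 0, 0]},
    {"dp": [50, 394, -105], "rotation": [0, 0, 0]}
  ]
}}

```text
clock: 5.35
tool_pos: [0.5532, 0.1905, 0.1814]
ee_rot: [[-0.961, 0.278, -0.001], [0.278, 0.961, 0.001], [0.002, 0.0, -1.0]]
contact_force: [-0.4, -0.5, -0.6]
opening: 0.0177
```

```bash
python3 - <<'E'
from h import *
np.set_printoptions(precision=4,suppress=True)
i=camera_info('wrist'); np.save('T3.npy',i['cam_to_world']); a=save('wrist','w3.png')
s=get_state(); print(s['tool_pos'],s['opening'],s['contact_force']); print(s['ee_rot'])
for p in [(.5552,.187,.063),(.554,.1831,.063)]: print(proj('wrist',p,i))
p=s['tool_pos']; print('tip pred',[proj('wrist',p+[0,0,-.067+d],i) for d in (0,.034)])
z=cv2.resize(a[60:340,180:380],None,fx=2.9,fy=2.1); z=cv2.resize(a[60:340,180:380],None,fx=2.1,fy=2.1,interpolation=cv2.INTER_CUBIC); cv2.imwrite('pics/w3z.png',z[:,:,::-1])
E
```

```text
[0.5533 0.1886 0.1816] 0.017633476555126364 [ 1.1737 -0.2195 -1.4441]
[[-0.9601  0.2797 -0.0012]
 [ 0.2797  0.9601 -0.0005]
 [ 0.0011 -0.0008 -1.    ]]
[205.1564 274.9831]
[205.0829 270.0872]
tip pred [array([224.8453, 275.717 ]), array([245.7736, 275.2818])]
```

View pics/w3z.png

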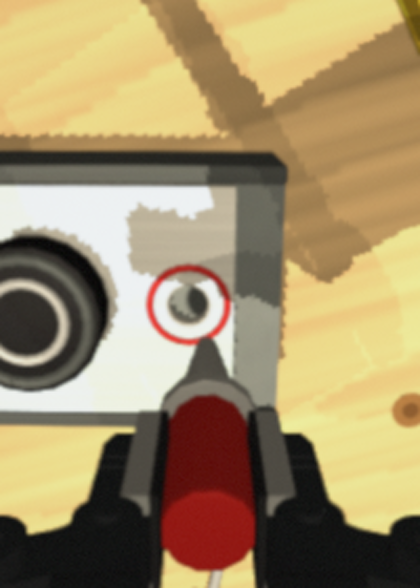

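The crop shows the tip at image (222,278.6), the ring centred at (204.8,269.8), and the handle upright between the pads. I'll compute the tip-to-ring offset in the camera's own frame, so the calibration bias cancels.

```bash
cat > rel.py <<'E'
from h import *
np.set_printoptions(precision=4,suppress=True)
def rel(T,R,tip,ring,ztip):
    i=camera_info('wrist'); i['cam_to_world']=T
    a=at('wrist',tip,ztip,i); b=at('wrist',ring,.063,i)
    yh=np.array([.283,.959,0]); a=a-.0035*R[:,0]
    d=b+.00375*yh-a; print('move tool mm',1e3*R.T@d, 'ring',b,'tip',a); 
E
python3 - <<'E'
from rel import *
s=get_state(); T=np.load('T3.npy')
a=cv2.imread('pics/w3.png').astype(int);b,g,r=[a[...,k] for k in range(3)]
m=((r>g+60)&(r>b+60)); m[:180]=0;m[227:]=0;m[:,:245]=0;m[:,295:]=0
ys,xs=np.nonzero(m);f=cv2.fitEllipse(cv2.convexHull(np.c_[xs,ys].astype(np.float32)));print(f)
for R in range(220,236,2): print(R,a[R,268:292].mean(1).astype(int))
rel(T,s['ee_rot'],(222,278.6),f[0][::-1],s['tool_pos'][2]-.067)
E
```

```text
((269.27850341796875, 204.79307556152344), (37.99610137939453, 39.878074645996094), 99.52642059326172)
220 [222 226 226 224 213 202 188 162 133 116 102  97 111 153 198 222 232 236
 237 237 237 235 220 164]
222 [124 125 125 125 122 117 101  81  73  72  72  72  80 115 175 222 234 236
 236 236 236 235 220 162]
224 [191 183 178 184 172 126  84  71  69  70  71  72  71  73 104 170 221 233
 235 235 235 232 215 174]
226 [234 234 233 226 180 113  77  72  71  72  72  72  72  71  73 106 175 224
 234 235 235 232 212 163]
228 [236 235 232 208 141  88  73  73  72  71  72  72  71  71  71  80 131 204
 231 236 237 233 211 157]
230 [235 232 210 147  91  74  71  71  72  72  72  72  70  71  72  70  82 135
 207 232 236 233 214 170]
232 [235 224 163  95  72  73  72  73  73  73  73  72  72  71  70  70  72  94
 156 220 234 231 207 167]
234 [227 181 115  77  71  71  72  74  73  73  72  73  73  73  72  70  70  72
 103 170 220 228 199 151]
move tool mm [-0.6277 -3.9285 51.618 ] ring [0.5536 0.1825 0.063 ] tip [0.5552 0.1901 0.1146]
```

{"fn": "jog_arm", "kwargs": {
  "increments": [
    {"dp": [-1, -2, 20], "rotation": [0, 0, 0]},
    {"dp": [-1.5, -3.6, 40], "rotation": [0, 0, 0]},
    {"dp": [-1.5, -3.6, 45], "rotation": [0, 0, 0]},
    {"dp": [-1.5, -3.6, 45], "rotation": [0, 0, 0]},
    {"dp": [-1.5, -3.6, 45], "rotation": [0, 0, 0]}
  ]
}}

```text
clock: 5.9
tool_pos: [0.5544, 0.1829, 0.1384]
ee_rot: [[-0.959, 0.283, 0.001], [0.283, 0.959, 0.0], [-0.001, 0.001, -1.0]]
contact_force: [-0.1, 0.4, 0.7]
opening: 0.0181
```

```bash
python3 - <<'E'
from rel import *
i=camera_info('wrist'); np.save('T4.npy',i['cam_to_world']); a=save('wrist','w4.png')
s=get_state(); print(s['tool_pos'],s['opening'],s['contact_force']); print(s['ee_rot'])
c=proj('wrist',s['tool_pos']+[0,0,-.067],i); print('tip pred',c)
r,q=int(c[0]),int(c[1]); z=cv2.resize(a[r-60:r+50,q-60:q+70],None,fx=5,fy=5,interpolation=cv2.INTER_CUBIC); print('crop origin',r-60,q-60); cv2.imwrite('pics/w4z.png',z[:,:,::-1])
E
```

```text
[0.5546 0.1831 0.1388] 0.018201204732522482 [-0.3593 -0.2846 -1.0756]
[[-0.9591  0.2829  0.002 ]
 [ 0.2829  0.9591  0.0005]
 [-0.0018  0.001  -1.    ]]
tip pred [224.0293 278.7916]
crop origin 164 218
```

View pics/w4z.png

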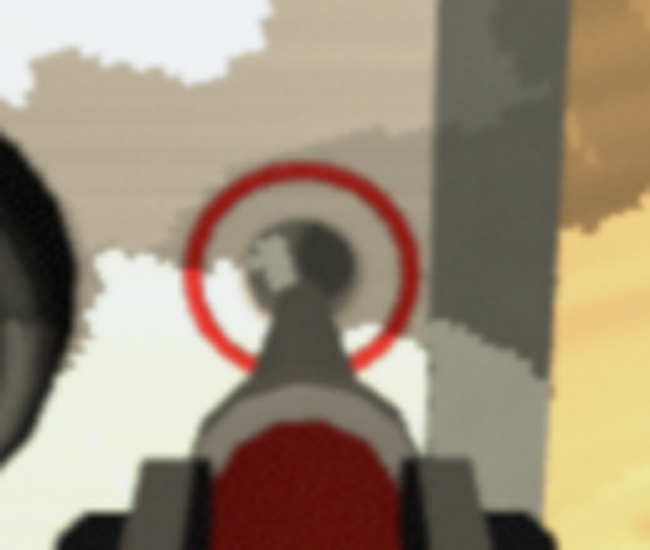

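The crop shows the tip's far edge at image (221,278.4) and the ring centred at (217.6,278.4). The dark part of the pedestal hole shows on the +y side, so the flange is confirmed out toward -y.

```bash
python3 - <<'E'
from rel import *
s=get_state(); T=np.load('T4.npy')
a=cv2.imread('pics/w4.png').astype(int);b,g,r=[a[...,k] for k in range(3)]
m=((r>g+60)&(r>b+60)); m[:190]=0;m[240:]=0;m[:,:250]=0;m[:,310:]=0
ys,xs=np.nonzero(m); k=ys<232; f=cv2.fitEllipse(cv2.convexHull(np.c_[xs,ys][k].astype(np.float32)));print(f)
for R in range(216,234,2): print(R,a[R,266:292].mean(1).astype(int))
rel(T,s['ee_rot'],(221,278.4),f[0][::-1],s['tool_pos'][2]-.067)
E
```

```text
((277.8320617675781, 218.2359619140625), (44.003273010253906, 47.10831832885742), 89.59074401855469)
216 [141 139 143 146 146 149 152 151 150 141 107  75  58  53  53  53  53  53
  53  54  53  56  73 107 130 143]
218 [180 136 110 105 108 133 148 150 149 145 125  93  69  56  53  53  51  54
  54  54  52  59  75 102 126 140]
220 [195 145 104  88  90 110 137 147 143 136 119  92  75  68  61  57  56  54
  55  55  58  68  88 109 129 144]
222 [215 182 137 101  90  92 101 103  89  78  73  71  71  71  71  67  62  58
  59  67  77  90 110 126 140 148]
224 [231 211 179 137 105  96  90  79  72  70  71  70  70  71  70  71  69  73
  82  88  97 111 127 139 147 148]
226 [237 233 221 194 165 137 101  77  72  72  72  72  72  71  71  71  71  73
  86 106 121 133 142 147 148 150]
228 [238 238 236 232 219 179 119  81  72  72  73  72  71  71  71  70  69  72
  89 121 139 148 150 156 169 175]
230 [237 237 237 233 210 146  90  73  73  73  73  72  73  71  72  71  70  70
  74  97 149 203 221 225 231 233]
232 [221 232 234 222 163  98  73  71  71  72  74  72  72  72  72  71  71  71
  70  91 152 217 231 229 221 195]
move tool mm [2.3024 3.343  8.8004] ring [0.5535 0.1827 0.063 ] tip [0.5558 0.1825 0.0718]
```

{"fn": "jog_arm", "kwargs": {
  "increments": [
    {"dp": [2, 3.5, 0], "rotation": [0, 0, 0]},
    {"dp": [2, 3.5, 4], "rotation": [0, 0, 0]},
    {"dp": [2, 3.5, 8], "rotation": [0, 0, 0]},
    {"dp": [2, 3.5, 11], "rotation": [0, 0, 0]},
    {"dp": [2, 3.5, 13], "rotation": [0, 0, 0]},
    {"dp": [2, 3.5, 13], "rotation": [0, 0, 0]}
  ]
}}

```text
clock: 6.55
tool_pos: [0.5529, 0.1871, 0.1236]
ee_rot: [[-0.959, 0.282, -0.001], [0.282, 0.959, -0.001], [0.001, -0.001, -1.0]]
contact_force: [-0.7, -0.1, -1.6]
opening: 0.0177
```

{"fn": "jog_arm", "kwargs": {
  "increments": [
    {"dp": [0, 0, 2], "rotation": [0, 0, 0]},
    {"dp": [0, 0, 4], "rotation": [0, 0, 0]},
    {"dp": [0, 0, 6], "rotation": [0, 0, 0]},
    {"dp": [0, 0, 6], "rotation": [0, 0, 0]}
  ]
}}

```text
clock: 6.95
tool_pos: [0.5532, 0.1868, 0.1184]
ee_rot: [[-0.959, 0.283, 0.0], [0.283, 0.959, -0.001], [-0.001, -0.001, -1.0]]
contact_force: [-1.5, -3.4, 2.2]
opening: 0.0181
```

{"fn": "jog_arm", "kwargs": {
  "increments": [
    {"dp": [0, 0, 2], "rotation": [0, 0, 0]},
    {"dp": [0, 0, 4], "rotation": [0, 0, 0]},
    {"dp": [0, 0, 4], "rotation": [0, 0, 0]}
  ]
}}

```text
clock: 7.25
tool_pos: [0.5536, 0.187, 0.1158]
ee_rot: [[-0.959, 0.283, 0.002], [0.283, 0.959, -0.0], [-0.002, 0.0, -1.0]]
contact_force: [-0.8, -4.3, 6.0]
opening: 0.0181
```

{"fn": "jog_arm", "kwargs": {
  "increments": [
    {"dp": [0, 0.3, 2], "rotation": [0, 0, 0]},
    {"dp": [0, 0.6, 4], "rotation": [0, 0, 0]},
    {"dp": [0, 0.9, 6], "rotation": [0, 0, 0]},
    {"dp": [0, 0.9, 6], "rotation": [0, 0, 0]}
  ]
}}

```text
clock: 7.65
tool_pos: [0.5538, 0.1878, 0.1092]
ee_rot: [[-0.959, 0.283, 0.002], [0.283, 0.959, -0.0], [-0.002, 0.0, -1.0]]
contact_force: [-0.7, -3.2, 4.5]
opening: 0.0178
```

{"fn": "jog_arm", "kwargs": {
  "increments": [
    {"dp": [0, 0.3, 2], "rotation": [0, 0, 0]},
    {"dp": [0, 0.6, 4], "rotation": [0, 0, 0]},
    {"dp": [0, 0.8, 6], "rotation": [0, 0, 0]},
    {"dp": [0, 0.8, 6], "rotation": [0, 0, 0]}
  ]
}}

```text
clock: 8.05
tool_pos: [0.5536, 0.1889, 0.1017]
ee_rot: [[-0.959, 0.282, -0.0], [0.282, 0.959, -0.0], [0.0, -0.0, -1.0]]
contact_force: [0.7, -4.0, 2.3]
opening: 0.018
```

{"fn": "jog_arm", "kwargs": {
  "increments": [
    {"dp": [0, 0.3, 2], "rotation": [0, 0, 0]},
    {"dp": [0, 0.6, 4], "rotation": [0, 0, 0]},
    {"dp": [0, 0.8, 6], "rotation": [0, 0, 0]},
    {"dp": [0, 0.8, 6], "rotation": [0, 0, 0]}
  ]
}}

```text
clock: 8.45
tool_pos: [0.5537, 0.1902, 0.0953]
ee_rot: [[-0.959, 0.282, -0.001], [0.282, 0.959, 0.001], [0.001, 0.001, -1.0]]
contact_force: [1.8, -1.5, -1.4]
opening: 0.0174
```

{"fn": "jog_arm", "kwargs": {
  "increments": [
    {"dp": [0, 0.3, 2], "rotation": [0, 0, 0]},
    {"dp": [0, 0.5, 4], "rotation": [0, 0, 0]},
    {"dp": [0, 0.7, 6], "rotation": [0, 0, 0]},
    {"dp": [0, 0.7, 6], "rotation": [0, 0, 0]}
  ]
}}

```text
clock: 8.85
tool_pos: [0.5539, 0.1906, 0.0897]
ee_rot: [[-0.959, 0.282, -0.0], [0.282, 0.959, 0.0], [0.001, 0.0, -1.0]]
contact_force: [1.6, -0.3, -2.9]
opening: 0.0179
```

{"fn": "jog_arm", "kwargs": {
  "increments": [
    {"dp": [0, 0.2, 2], "rotation": [0, 0, 0]},
    {"dp": [0, 0.2, 4], "rotation": [0, 0, 0]},
    {"dp": [0, 0.2, 6], "rotation": [0, 0, 0]},
    {"dp": [0, 0.2, 7], "rotation": [0, 0, 0]},
    {"dp": [0, 0.2, 7], "rotation": [0, 0, 0]}
  ]
}}

```text
clock: 9.35
tool_pos: [0.5539, 0.1906, 0.0829]
ee_rot: [[-0.959, 0.282, -0.0], [0.282, 0.959, 0.0], [0.0, -0.0, -1.0]]
contact_force: [0.7, -0.5, -2.1]
opening: 0.0177
```

{"fn": "jog_arm", "kwargs": {
  "increments": [
    {"dp": [0, 0, 1], "rotation": [0, 0, 0]},
    {"dp": [0, 0, 2], "rotation": [0, 0, 0]},
    {"dp": [0, 0, 2], "rotation": [0, 0, 0]}
  ]
}}

```text
clock: 9.65
tool_pos: [0.5542, 0.1909, 0.0824]
ee_rot: [[-0.959, 0.282, 0.001], [0.282, 0.959, 0.001], [-0.001, 0.001, -1.0]]
contact_force: [-1.8, -0.3, 4.6]
opening: 0.0181
```

{"fn": "jog_arm", "kwargs": {
  "increments": [
    {"dp": [0, 0, 1], "rotation": [0, 0, 0]},
    {"dp": [0, 0, 1.5], "rotation": [0, 0, 0]},
    {"dp": [0, 0, 1.5], "rotation": [0, 0, 0]}
  ]
}}

```text
clock: 9.95
tool_pos: [0.5543, 0.1909, 0.0823]
ee_rot: [[-0.959, 0.282, 0.002], [0.282, 0.959, 0.001], [-0.001, 0.001, -1.0]]
contact_force: [-5.0, -1.5, 11.1]
opening: 0.0178
```

{"fn": "jog_arm", "kwargs": {
  "increments": [
    {"dp": [0.4, 0, 1], "rotation": [0, 0, 0]},
    {"dp": [0.4, 0, 1.7], "rotation": [0, 0, 0]},
    {"dp": [0.4, 0, 1.7], "rotation": [0, 0, 0]},
    {"dp": [0.4, 0, 1.7], "rotation": [0, 0, 0]}
  ]
}}

```text
clock: 10.35
tool_pos: [0.5543, 0.1909, 0.0823]
ee_rot: [[-0.959, 0.282, 0.003], [0.282, 0.959, 0.001], [-0.003, 0.002, -1.0]]
contact_force: [-5.2, -1.8, 17.4]
opening: 0.0177
```

{"fn": "jog_arm", "kwargs": {
  "increments": [
    {"dp": [0, 0, 0.2], "rotation": [0, 0, 0]},
    {"dp": [0, 0, 0.2], "rotation": [0, 0, 0]},
    {"dp": [0, 0, 0.2], "rotation": [0, 0, 0]},
    {"dp": [0, 0, -1.5], "rotation": [0, 0, 0]},
    {"dp": [0, 0, -3], "rotation": [0, 0, 0]},
    {"dp": [0, 0, -3.3], "rotation": [0, 0, 0]},
    {"dp": [0, 0, -3.3], "rotation": [0, 0, 0]}
  ]
}}

```text
clock: 11.05
tool_pos: [0.5541, 0.1909, 0.0824]
ee_rot: [[-0.959, 0.282, 0.002], [0.282, 0.959, 0.001], [-0.001, 0.001, -1.0]]
contact_force: [-1.0, -0.2, 6.5]
opening: 0.0182
```

{"fn": "jog_arm", "kwargs": {
  "increments": [
    {"dp": [0, 0, 0], "rotation": [0, 0, 0]},
    {"dp": [0, 0, 0], "rotation": [0, 0, 0]},
    {"dp": [0, 0, 0], "rotation": [0, 0, 0]},
    {"dp": [0, 0, 0], "rotation": [0, 0, 0]}
  ],
  "hand": -0.34
}}

```text
clock: 11.45
tool_pos: [0.5534, 0.1906, 0.0808]
ee_rot: [[-0.959, 0.282, -0.001], [0.282, 0.959, -0.0], [0.001, -0.0, -1.0]]
contact_force: [-0.4, 0.9, -0.1]
opening: 0.0278
```

{"fn": "jog_arm", "kwargs": {
  "increments": [
    {"dp": [0, 0, -35], "rotation": [0, 0, 0]},
    {"dp": [0, 0, -80], "rotation": [0, 0, 0]},
    {"dp": [-10, -30, -110], "rotation": [0, 0, 8]},
    {"dp": [-24, -70, -130], "rotation": [0, 0, 16]},
    {"dp": [-38, -112, -140], "rotation": [0, 0, 24.5]},
    {"dp": [-52, -156, -150], "rotation": [0, 0, 33]},
    {"dp": [-67, -200, -150], "rotation": [0, 0, 41]},
    {"dp": [-82, -245, -150], "rotation": [0, 0, 49]},
    {"dp": [-97, -290, -150], "rotation": [0, 0, 57]},
    {"dp": [-110, -335, -150], "rotation": [0, 0, 65]},
    {"dp": [-120, -365, -150], "rotation": [0, 0, 73]},
    {"dp": [-124, -375, -150], "rotation": [0, 0, 81]}
  ]
}}

```text
clock: 12.65
tool_pos: [0.5661, -0.2076, 0.2305]
ee_rot: [[0.138, 0.99, -0.001], [0.99, -0.138, -0.001], [-0.001, -0.001, -1.0]]
contact_force: [0.6, -0.1, -0.5]
opening: 0.0284
```

{"fn": "jog_arm", "kwargs": {
  "increments": [
    {"dp": [0, 0, 0], "rotation": [0, 0, 8]},
    {"dp": [0, 0, 0], "rotation": [0, 0, 9]},
    {"dp": [0, 0, 0], "rotation": [0, 0, 9]},
    {"dp": [0, 0, 0], "rotation": [0, 0, 9]}
  ],
  "hand": 0
}}

```text
clock: 13.05
tool_pos: [0.5668, -0.2036, 0.2314]
ee_rot: [[0.279, 0.96, 0.0], [0.96, -0.279, 0.0], [0.0, 0.0, -1.0]]
contact_force: [0.4, -0.3, 0.6]
opening: 0.0427
```

```bash
python3 - <<'E'
from rel import *
i=camera_info('wrist'); np.save('T5.npy',i['cam_to_world']); a=save('wrist','w5.png')
s=get_state(); print(s['tool_pos'],s['opening'],s['contact_force']); print(s['ee_rot'])
for t in ['bolt']:
    for x in landmark_of('wrist',t): print(t,np.round(x['centre'],1),round(x['p'],2),at('wrist',x['centre'],.06,i))
c=proj('wrist',s['tool_pos']*[1,1,0]+[0,0,.077],i); print(c)
save('side','s2.png'); 
for t in ['drift']:
    for x in landmark_of('side',t): print(t,np.round(x['centre'],1),round(x['p'],2),at('side',x['centre'],.063))
E
```

```text
[ 0.5669 -0.2036  0.2314] 0.04258942573621229 [ 0.275  -0.307   0.8806]
[[ 0.2795  0.9602  0.0001]
 [ 0.9602 -0.2795 -0.    ]
 [ 0.      0.0001 -1.    ]]
bolt [184.4 278.8] 0.77 [ 0.567  -0.2022  0.06  ]
bolt [245.4 324.6] 0.72 [ 0.5947 -0.2785  0.06  ]
bolt [327. 155.] 0.71 [ 0.381  -0.3254  0.06  ]
[190.2781 279.0623]
drift [287.3 266.7] 0.62 [ 0.4092 -0.1925  0.063 ]
```

View pics/w5.png

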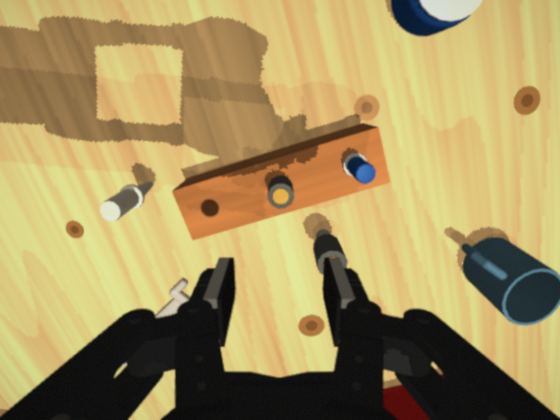

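The rack bolt's brass dot is at (197,281). The drift's rack hole is empty, at (208,210), and the punch is untouched at (165,360).

```bash
python3 - <<'E'
from rel import *
i=camera_info('wrist'); i['cam_to_world']=np.load('T5.npy'); a=cv2.imread('pics/w5.png').astype(int)
h=cv2.cvtColor(a.astype(np.uint8),cv2.COLOR_BGR2HSV); m=((h[...,0]>17)&(h[...,0]<32)&(h[...,1]>110)&(h[...,2]>100)); m[:185]=0;m[208:]=0;m[:,:268]=0;m[:,294:]=0
ys,xs=np.nonzero(m); print(len(xs),ys.mean(),xs.mean()); s=get_state()
p=at('wrist',(ys.mean(),xs.mean()),.094,i); print(p, 1e3*s['ee_rot'].T@(p-s['tool_pos']))
E
```

```text
214 195.8177570093458 280.1775700934579
[ 0.5677 -0.2043  0.094 ] [ -0.3466   0.948  137.4894]
```

{"fn": "jog_arm", "kwargs": {
  "increments": [
    {"dp": [0, 0.7, 45], "rotation": [0, 0, 0]},
    {"dp": [0, 0.7, 90], "rotation": [0, 0, 0]},
    {"dp": [0, 0.7, 135], "rotation": [0, 0, 0]},
    {"dp": [0, 0.7, 158], "rotation": [0, 0, 0]},
    {"dp": [0, 0.7, 166], "rotation": [0, 0, 0]},
    {"dp": [0, 0.7, 166], "rotation": [0, 0, 0]},
    {"dp": [0, 0.7, 166], "rotation": [0, 0, 0]}
  ]
}}

```text
clock: 13.95
tool_pos: [0.5685, -0.2046, 0.0676]
ee_rot: [[0.282, 0.959, 0.003], [0.959, -0.282, -0.001], [-0.0, 0.003, -1.0]]
contact_force: [0.3, -0.2, 0.2]
opening: 0.0428
```

{"fn": "jog_arm", "kwargs": {
  "increments": [
    {"dp": [0, 0, 0], "rotation": [0, 0, 0]},
    {"dp": [0, 0, 0], "rotation": [0, 0, 0]},
    {"dp": [0, 0, 0], "rotation": [0, 0, 0]},
    {"dp": [0, 0, 0], "rotation": [0, 0, 0]},
    {"dp": [0, 0, 0], "rotation": [0, 0, 0]}
  ],
  "hand": -1,
  "squeeze": 50
}}

```text
clock: 14.45
tool_pos: [0.5687, -0.2048, 0.0682]
ee_rot: [[0.282, 0.959, 0.004], [0.959, -0.282, -0.002], [-0.0, 0.004, -1.0]]
contact_force: [-0.7, -0.9, 6.2]
opening: 0.0225
```

{"fn": "jog_arm", "kwargs": {
  "increments": [
    {"dp": [0, 0, -40], "rotation": [0, 0, 0]},
    {"dp": [10, -5, -60], "rotation": [0, 0, 0]},
    {"dp": [50, -24, -60], "rotation": [0, 0, 0]},
    {"dp": [92, -44, -60], "rotation": [0, 0, 0]},
    {"dp": [135, -65, -60], "rotation": [0, 0, 0]},
    {"dp": [178, -86, -60], "rotation": [0, 0, 0]},
    {"dp": [220, -106, -60], "rotation": [0, 0, 0]},
    {"dp": [248, -120, -55], "rotation": [0, 0, 0]},
    {"dp": [256, -123.5, -50], "rotation": [0, 0, 0]},
    {"dp": [256, -123.5, -50], "rotation": [0, 0, 0]},
    {"dp": [256, -123.5, -50], "rotation": [0, 0, 0]}
  ]
}}

```text
clock: 15.55
tool_pos: [0.5214, 0.0753, 0.1154]
ee_rot: [[0.283, 0.959, -0.0], [0.959, -0.283, -0.001], [-0.001, 0.0, -1.0]]
contact_force: [-0.3, -0.2, -1.0]
opening: 0.0224
```

```bash
python3 - <<'E'
from rel import *
i=camera_info('wrist'); np.save('T6.npy',i['cam_to_world']); a=save('wrist','w6.png')
s=get_state(); print(s['tool_pos'],s['opening'],s['contact_force'])
c=proj('wrist',s['tool_pos']*[1,1,0]+[0,0,.084],i); print('foot pred',c)
for t,z in [('drift',.063),('pedestal_hole_bolt',.055),('bolt',.11)]:
    for x in landmark_of('wrist',t): print(t,np.round(x['centre'],1),round(x['p'],2),at('wrist',x['centre'],z,i))
q=int(c[1]); r=int(c[0]);r0=max(r-190,0); z=cv2.resize(a[r0:r+60,q-70:q+70],None,fx=2.3,fy=2.3,interpolation=cv2.INTER_CUBIC); print(r0,q-70); cv2.imwrite('pics/w6z.png',z[:,:,::-1])
E
```

```text
[0.5216 0.075  0.1156] 0.022224134937300553 [ 0.3429 -0.7803 -0.7647]
foot pred [246.1554 279.5968]
drift [ 23.5 281.7] 0.81 [0.5568 0.1903 0.063 ]
pedestal_hole_bolt [228.3 282.6] 0.73 [0.5234 0.0739 0.055 ]
bolt [266.4 281.1] 0.76 [0.5225 0.0756 0.11  ]
56 209
```

View pics/w6z.png

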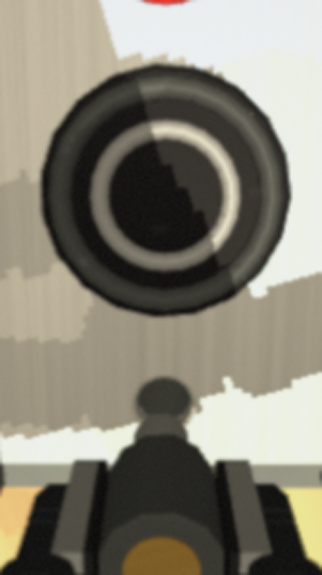

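The crop shows the bolt hole centred at image (231,280), dark right through, so flange and pedestal holes are aligned. The bolt foot's far edge is at about (235.6,279.4), and the drift head is at the top.

```bash
python3 - <<'E'
from rel import *
i=camera_info('wrist'); i['cam_to_world']=np.load('T6.npy'); s=get_state(); R=s['ee_rot']
h=at('wrist',(231.2,280.1),.063,i); print('hole',h)
for zf in (.082,.085):
    f=at('wrist',(235.6,279.4),zf,i)-.0045*R[:,0]; print('foot',f,1e3*R.T@(h-f))
print('TCP->hole',1e3*R.T@(h-s['tool_pos']))
a=cv2.imread('pics/w6.png').astype(int).mean(2)
for r in range(216,246,2): print(r,a[r,264:298:1].astype(int))
E
```

```text
hole [0.5221 0.0756 0.063 ]
foot [0.5218 0.0762 0.082 ] [-0.5242  0.4817 19.0006]
foot [0.5222 0.0774 0.085 ] [-1.7986  0.488  22.0007]
TCP->hole [ 0.7393  0.2768 52.6401]
216 [142 143 142 142 141 139 138 137 142 145 146 146 145 144 144 143 142 143
 144 143 139 139 140 141 144 144 144 143 143 142 141 142 143 146]
218 [144 141 142 141 140 139 137 137 141 144 147 145 143 140 139 138 139 139
 140 139 137 137 138 142 143 144 144 144 142 143 142 142 143 146]
220 [143 143 141 141 140 137 136 137 137 133 129 120 105  97  89  83  81  84
  90  98 105 113 126 135 141 143 143 143 143 141 141 143 143 145]
222 [142 141 140 141 139 134 126 114 100  83  70  60  55  54  54  52  53  54
  55  54  56  61  70  90 111 126 137 142 142 141 141 141 144 145]
224 [143 142 140 139 132 117  94  73  57  52  52  51  52  52  52  52  52  52
  55  54  52  53  54  54  61  81 109 127 137 141 141 142 143 145]
226 [142 141 140 133 117  89  63  52  51  51  50  51  54  53  54  53  55  54
  53  54  52  53  54  53  51  55  72 104 125 136 139 140 142 146]
228 [143 140 134 121  92  66  53  51  50  51  53  51  53  53  54  54  
[... 516 characters left out ...]
36 128 117  98  89  83  77  68  64  66  67  68  69  68  69  70
  67  62  59  60  67  76  83  87 104 143 182 212 220 223 230 234]
238 [141 140 139 138 131 124 112  92  78  73  72  73  72  73  73  74  74  73
  73  72  71  73  78  83  91 113 151 186 215 231 234 234 234 235]
240 [166 179 206 217 202 155 102  77  71  72  73  73  74  75  74  74  74  74
  74  73  72  71  72  79 112 155 195 223 233 235 235 235 235 235]
242 [232 233 232 220 164 101  74  71  71  74  72  74  74  74  76  75  75  75
  74  73  73  72  72  71  86 140 207 231 235 235 235 234 235 235]
244 [234 234 221 166 101  74  70  69  69  69  69  67  68  69  65  63  62  62
  62  62  62  67  69  70  72  94 158 219 233 235 235 235 234 235]
```

{"fn": "jog_arm", "kwargs": {
  "increments": [
    {"dp": [-0.2, 0.4, 8], "rotation": [0, 0, 0]},
    {"dp": [-0.2, 0.4, 14], "rotation": [0, 0, 0]},
    {"dp": [-0.2, 0.4, 18], "rotation": [0, 0, 0]},
    {"dp": [-0.2, 0.4, 21], "rotation": [0, 0, 0]},
    {"dp": [-0.2, 0.4, 23], "rotation": [0, 0, 0]},
    {"dp": [-0.2, 0.4, 23], "rotation": [0, 0, 0]}
  ]
}}

```text
clock: 16.35
tool_pos: [0.5215, 0.0759, 0.0921]
ee_rot: [[0.282, 0.959, -0.0], [0.959, -0.282, -0.0], [-0.0, -0.0, -1.0]]
contact_force: [-0.3, -0.8, -0.1]
opening: 0.0225
```

{"fn": "jog_arm", "kwargs": {
  "increments": [
    {"dp": [0, 0, 2], "rotation": [0, 0, 0]},
    {"dp": [0, 0, 4], "rotation": [0, 0, 0]},
    {"dp": [0, 0, 6], "rotation": [0, 0, 0]},
    {"dp": [0, 0, 6], "rotation": [0, 0, 0]}
  ]
}}

```text
clock: 16.75
tool_pos: [0.5215, 0.0758, 0.0861]
ee_rot: [[0.282, 0.959, -0.0], [0.959, -0.282, -0.0], [-0.0, -0.0, -1.0]]
contact_force: [0.0, 0.1, -0.9]
opening: 0.0223
```

{"fn": "jog_arm", "kwargs": {
  "increments": [
    {"dp": [0, 0, 2], "rotation": [0, 0, 0]},
    {"dp": [0, 0, 4], "rotation": [0, 0, 0]},
    {"dp": [0, 0, 6], "rotation": [0, 0, 0]},
    {"dp": [0, 0, 8], "rotation": [0, 0, 0]},
    {"dp": [0, 0, 8], "rotation": [0, 0, 0]}
  ]
}}

```text
clock: 17.25
tool_pos: [0.5215, 0.0758, 0.078]
ee_rot: [[0.282, 0.959, -0.0], [0.959, -0.282, -0.0], [-0.0, -0.0, -1.0]]
contact_force: [0.7, 0.4, -0.5]
opening: 0.0226
```

{"fn": "jog_arm", "kwargs": {
  "increments": [
    {"dp": [0, 0, 2], "rotation": [0, 0, 0]},
    {"dp": [0, 0, 4], "rotation": [0, 0, 0]},
    {"dp": [0, 0, 6], "rotation": [0, 0, 0]},
    {"dp": [0, 0, 6], "rotation": [0, 0, 0]}
  ]
}}

```text
clock: 17.65
tool_pos: [0.5216, 0.0758, 0.0721]
ee_rot: [[0.282, 0.959, -0.0], [0.959, -0.282, -0.0], [-0.0, -0.0, -1.0]]
contact_force: [0.6, -1.0, -2.3]
opening: 0.0225
```

{"fn": "jog_arm", "kwargs": {
  "increments": [
    {"dp": [0, 0, 1], "rotation": [0, 0, 0]},
    {"dp": [0, 0, 2], "rotation": [0, 0, 0]},
    {"dp": [0, 0, 2.5], "rotation": [0, 0, 0]},
    {"dp": [0, 0, 2.5], "rotation": [0, 0, 0]}
  ]
}}

```text
clock: 18.05
tool_pos: [0.5217, 0.0759, 0.0712]
ee_rot: [[0.282, 0.959, 0.001], [0.959, -0.282, -0.0], [0.0, 0.001, -1.0]]
contact_force: [-2.2, -1.6, 4.9]
opening: 0.0227
```

{"fn": "jog_arm", "kwargs": {
  "increments": [
    {"dp": [0, 0, 0.7], "rotation": [0, 0, 0]},
    {"dp": [0, 0, 0.7], "rotation": [0, 0, 0]},
    {"dp": [0, 0, -0.7], "rotation": [0, 0, 0]},
    {"dp": [0, 0, -1], "rotation": [0, 0, 0]}
  ]
}}

```text
clock: 18.45
tool_pos: [0.5217, 0.0759, 0.0712]
ee_rot: [[0.282, 0.959, 0.001], [0.959, -0.282, -0.0], [0.0, 0.0, -1.0]]
contact_force: [0.7, -1.9, 2.3]
opening: 0.0225
```

{"fn": "jog_arm", "kwargs": {
  "increments": [
    {"dp": [0, 0, 0], "rotation": [0, 0, 0]},
    {"dp": [0, 0, 0], "rotation": [0, 0, 0]},
    {"dp": [0, 0, 0], "rotation": [0, 0, 0]},
    {"dp": [0, 0, 0], "rotation": [0, 0, 0]},
    {"dp": [0, 0, -20], "rotation": [0, 0, 0]},
    {"dp": [0, 0, -60], "rotation": [0, 0, 0]},
    {"dp": [20, 0, -100], "rotation": [0, 0, 0]},
    {"dp": [50, 0, -130], "rotation": [0, 0, 0]},
    {"dp": [50, 0, -130], "rotation": [0, 0, 0]},
    {"dp": [50, 0, -130], "rotation": [0, 0, 0]}
  ],
  "hand": 0
}}

```text
clock: 19.45
tool_pos: [0.5359, 0.1243, 0.2011]
ee_rot: [[0.281, 0.96, 0.001], [0.96, -0.281, -0.0], [0.0, 0.001, -1.0]]
contact_force: [-0.4, 0.5, -0.4]
opening: 0.043
```

```bash
python3 - <<'E'
from rel import *
i=camera_info('wrist'); a=save('wrist','w7.png'); b=save('scene','sc7.png')
print(get_state()['tool_pos'],get_state()['contact_force'])
for t,z in [('drift',.063),('bolt',.063)]:
    for x in landmark_of('wrist',t): print(t,np.round(x['centre'],1),round(x['p'],2),at('wrist',x['centre'],z,i))
w=cv2.resize(a[40:320,160:400],(480,560)); s=cv2.resize(b[150:240,250:380],None,fx=2.4,fy=2.4,interpolation=cv2.INTER_CUBIC)
o=np.zeros((560,800,3),np.uint8); o[:,:480]=w; o[:s.shape[0],485:485+s.shape[1]]=s; cv2.imwrite('pics/f.png',o[:,:,::-1])
E
```

```text
[0.535  0.1233 0.199 ] [ 0.1362 -0.6003 -0.4965]
drift [114.4 280.7] 0.59 [0.5568 0.1904 0.063 ]
bolt [248.7 279.4] 0.98 [0.5217 0.0741 0.063 ]
```

View pics/f.png

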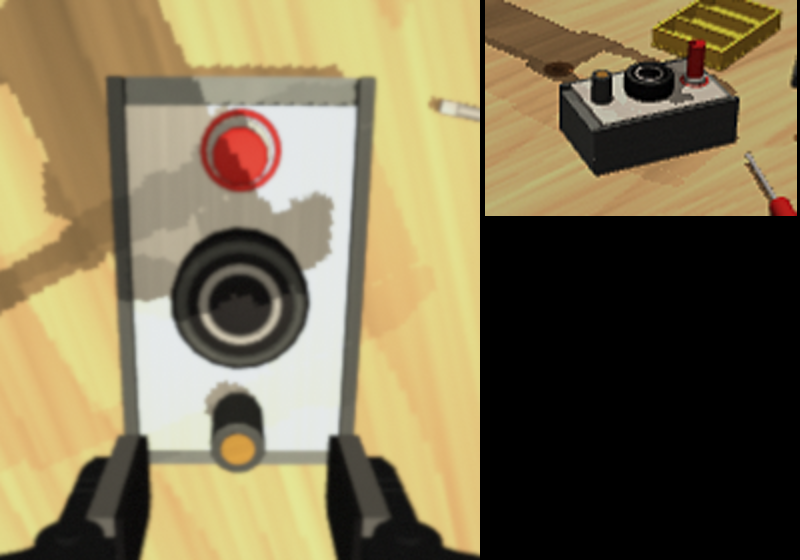

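The drift stands upright and seated inside the ring at crop (240,152). The bolt is home at about (238,420), the flange is centred with equal end gaps, and the gripper is clear. I'm handing it in.

```bash
python3 -c "
from bench import *
print(sign_off())"
```

```text
the job is handed in; nothing more can be done
None
```

I seated the drift pin in the red-ringed hole and fitted the bolt fully home in the other one. I released both and handed the job in at about 20 s of the 64 s allowed. `sign_off` gives no verdict.

- **Drift:** The flange was out toward the pedestal's -y. I lowered the tip midway between the two holes and followed the taper down as it drew the flange in. The force reading stayed under about 8 N on the way, and I pressed the collar down with about 17.4 N before letting go.
- **Bolt:** The rack bolt (the smaller one) dropped in with almost no resistance. The hand stopped at the height expected for a seated head, with about 5 N of push.
- **Last checks:** The final picture shows both standing upright and seated, the flange in line with equal gaps at its ends, and the gripper clear of everything. The force reading was near zero after letting go.
    - **Drift position:** the final picture puts it within about 1 mm of its hole.
    - **Bolt position:** the picture puts it about 1.8 mm off in y, while the arm's own position at seating agreed with the hole to about 1 mm. Both are inside the 3 mm limit.
- **Not as expected:** With the job half done, the side camera's drift finder reported a spot by the rack. I took that for the white look-alike, because the wrist camera found the drift in its hole.
- **Not re-measured:** I did not check the punch, spool, screwdriver and wrench at the end, but the arm never worked against them.

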